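# Fit the charged battery pack into the cycler's battery base

## Robot

A 7-joint arm with a two-finger parallel gripper is mounted at the origin on a cart in front of the work surface, level with it; the furniture and walls round the work are solid. World frame = base frame: x ahead of the robot, y to its left, z up, the work surface at z = 0. Lengths are in m, angles in rad, forces in N, time in s.
With the tool pointing down it reaches from about 0.4 to 0.85 m from the base axis. Payload 10.4 kg.
Tool frame: the origin (TCP) lies on the centre line of the jaws, within the pads' length; the fingertips stand r.finger_overhang ahead of it and the grasp point (between the pads) lies 5 mm behind it (r.finger_overhang is the distance from the TCP to the fingertips, in m); z points along the fingers, y is the line along which they close (so a half turn about z gives the same grasp; the last joint's range is limited). The gripper opens to 87 mm and grips with 3 to 60 N. Pads are 19 mm wide; open, the fingers measure 117 mm over their backs; the gripper's body (75 mm by 190 mm) begins 51 mm behind the grasp point.
Start: joints at [1.293, 0.332, -0.065, 1.46, 0.022, 1.35, -0.088], TCP at [0.158, -0.605, 0.237] pointing down, gripper open.
Joint ranges: [-2.6, 2.6], [-0.5, 2.12], [-1.47, 1.34], [0.16, 2.42], [-1.27, 4.41], [0.06, 2.06], [-2.6, 2.6]. Speed limits (rad/s): [2.22, 2.22, 2.79, 2.79, 3.14, 3.14, 3.14].

## Interface

Orientations are given as a unit quaternion [x, y, z, w].
In Python, from bench import read_state, viewer, r gives the robot as it stands.
- The arm moves only by the tool carry_out, never from a script. Its argument "moves" is a list of rows, each a list of 6 numbers: the shift along the tool's x, y, z in units of 40 mm (1.0 is 40 mm), then the turn, a rotation vector about the tool's x, y, z in units of 8 degrees (1.0 is 8 degrees). A call has 1 to 20 rows; each row shifts and turns the commanded pose from where the row before left it, along the tool's axes as they then stand; what a row does not reach is not made up. A row lasts 1/8 s, in which the tool goes at most 62.5 mm and 10.7 degrees, less where a joint would pass 70% of its speed; a pose out of reach is approached as far as the arm can. A call is refused whole if a number of a shift passes 1 or a number of a turn 1, either way. A call with a gripper value outside its range is refused whole. "fingers" is the finger opening in mm, from 0 to 87, set as the call begins (left out, the last holds). The fingers move at their own pace and stop on an object; "force" is the grip in N (left out, the last holds). Time passes only in rows, so rows that do not move let the fingers close. It gives the time, the measured TCP pose, the force, the opening and the grip force at its end, in the units of the state.
- read_state(): the state, without advancing time (a new reading comes with each control period).
- viewer.camera(name): name is "side" or "top" or "wrist"; returns a dict with "pixels" (480x640x3 uint8, red, green, blue), "range_z" (480x640 float32, m along the optical axis (not along the pixel's ray), 0 where there is no reading), "fx", "fy", "cx", "cy" (pixels), "xyz" and "orientation" of the camera in the world. Camera axes: x right, y down, z forward; pixel columns grow to the right and rows downward; lengths in m; the calibration is good to about 2 mm. The wrist camera is an equidistant fisheye: a pixel r from the principal point sees the ray r / f radians off the axis. A picture is of the moment at which its call begins.
- r.close_job(): hands the job in; it is judged then, once.
The state is a dict: "time": time; "joint_positions": joint angles; "joint_vel": joint speeds; "joint_torque": joint torques, N m; "ee_pos": TCP position; "eef_rot": TCP orientation; "ft_force": force on the tool from outside, world axes, zero at the start; "torque": the same for the moment, N m; "width": finger opening in m; "grip_force": force on a finger pad.
Only numpy, scipy, OpenCV 4.12 (cv2) and the standard library are available. Lean on these libraries where they do the work, as an engineer would, in place of code of your own. Each camera call takes 0.05 s, during which the arm holds its last target. There are 200 camera calls.

## Task

Put the charged battery pack into the cycler's battery base: draw it straight out of the charger against its spring catches, set it down in front of the base's covered bay with the groove in its underside over the guide rail, and let go of it. Then push it fully home with the fingers on its end cap until the catches hold it. Do not disturb the timer, pipette, marker, pen and tape lying about, and keep the pack level.

Things in the scene. Friction and masses are not known exactly. Their poses are not given: they have to be found in the camera images.
- battery_mid (a point): Loose T-section battery pack, 0.35 kg; point: its middle, 30 mm above its underside. +x = leading end (+50), opposite the black end cap (push face at x -58, 68 wide, z -17 to +31). Foot 64 wide, 20 high, black; grey upper part 44 wide, z 20-60 mm over the underside, ribbed flanks: grip it across y, near the middle. Groove in underside: full length, 15 wide, 13 deep, centred 12 mm to +y.
- charger_home (a point): Low white charger, fixed; the pack starts here, its middle on this point (44 mm over the worktop), axes alike. Open to -x: draw the pack to -x. Floor 14 mm over the worktop, x -110 to +51. Side walls and lips (top 42 over the worktop) cover the pack's foot from x -5 on: draw out 60 mm or more before lifting. Two side spring balls hold it: about 10 N to pull free. Block 58 high behind.
- bay_home (a point): White battery base, fixed, a cycler standing on its rear. Point: middle of the pack when home, 44 mm over the worktop; +x into the bay, pack axes alike. Floor 14 high starts at x -110. Rail 12 wide, 11 high, round top, centred y +12, x -100 to +51. Covered bay from x -20 (70 wide, 65 high inside, outside 87 over the worktop): set down at x about -82. Catches click in the last 20 mm: 10-17 N.
- timer: Bystander: white digital timer lying flat, 60 x 66 x 18 mm; origin at the centre of its underside. Leave it alone.
- pipette: Bystander: pipette lying flat, 254 mm long (along y), 49 wide, 22 high; origin at the centre of its underside. Leave it alone.
- marker: Bystander: marker pen lying flat, 104 mm long (along y), 18 thick; origin under its centre. Leave it alone.
- tape: Bystander: roll of tape lying flat, 95 mm across, 19 high; origin under its centre. Leave it alone.
- pen: Bystander: ball pen lying flat, 138 mm long (along y), 10 thick; origin under its centre. Leave it alone.
Things that resemble listed ones, but are neither listed nor needed, are in the scene too. What is shaped like the part that bears battery_mid but orange or purple is not meant.

How it is judged:
On the way, in this order (a step that is already met when the one before it is completed fails the run):
1. the pack has been drawn out of the charger (distance between battery_mid and charger_home above 0.06 m), for 0.1 s.
2. the pack sits down on the base's rail, short of home, and has been let go (x of battery_mid in the frame of bay_home between -0.13 and -0.015 m and y of battery_mid in the frame of bay_home between -0.004 and 0.004 m and z of battery_mid in the frame of bay_home between -0.004 and 0.004 m and contact force between the fingers and anything else below 0.2 N), for 0.2 s.
At the end, for the whole second after the job is handed in: The pack is fully home in the base's bay: its centre within 5 mm of the home point, lined up with the bay and level within about 3 degrees, caught by the spring catches and let go (distance between battery_mid and bay_home below 0.005 m and angle between the x axis of battery_mid and the x axis of bay_home, either way round below 0.06 rad and angle between battery_mid's own z axis and vertical below 0.06 rad); the robot touches nothing.
It fails at once if the pack is tipped more than about 35 degrees (angle between battery_mid's own z axis and vertical above 0.6 rad).
It fails at once if a bystander is moved more than 30 mm (distance of any of timer, pipette, marker, tape, pen from where it was at the start of the episode above 0.03 m).
It also fails if it takes over 54 s, if anything falls off the work surface, if the arm or the gripper's body presses on something with over 40 N, if the wrist force passes 120 N, or if a joint passes its speed limit or range.

## Working session

There is one attempt and no reset: what is moved stays moved. The work goes in short steps, Python scripts to look and compute and a tool call to move; the robot and the scene stay as the last step left them, time stands still between calls to the robot, and variables do not carry over. Pictures are saved under pics/ and viewed, at most 10 in all, crops included, and the job is handed in when it is done.

Besides the shell and the picture viewer there is one more tool, called after "Request:" by a JSON object that holds its "api" and its "payload", one argument or row to a line. carry_out: Moves the arm, as the interface text tells. Its arguments: {"type":"object","properties":{"moves":{"type":"array","items":{"type":"array","items":{"type":"number"}}},"fingers":{"type":"number"},"force":{"type":"number"}},"required":["moves"]}

```bash
mkdir -p pics; ls
python3 - <<'E'
from bench import read_state, viewer, r
import cv2,numpy as np
print(read_state(), r.finger_overhang)
for n in ("top","side"):
    c=viewer.camera(n); cv2.imwrite(f"pics/{n}0.png",c["pixels"][:,:,::-1]); np.savez(f"{n}0.npz",**c)
    print(n,{k:c[k] for k in("fx","fy","cx","cy","xyz","orientation")})
E
```

```text
pics
{'time': 0.0, 'joint_positions': array([ 1.29342514,  0.33288496, -0.06469697,  1.46091298,  0.02159223,
        1.34993339, -0.08849112]), 'joint_vel': array([ 0.00132536,  0.00023646, -0.00288399, -0.0014051 , -0.0003661 ,
       -0.00094172,  0.0002705 ]), 'joint_torque': array([-6.14491728e-04, -6.23266840e+01,  2.39275920e-02, -3.89900672e+01,
       -6.14430942e-02,  3.98861559e-02,  2.03876684e-04]), 'ee_pos': array([ 0.15741786, -0.60447104,  0.23575929]), 'eef_rot': array([ 9.91895593e-01,  1.27053576e-01, -1.21669959e-04, -7.11431542e-04]), 'ft_force': array([ 0.73240396, -0.0653402 ,  0.33567039]), 'torque': array([-0.03980779, -0.0026173 , -0.03571262]), 'grip_force': 0.0, 'width': 0.08732104465757895} 0.014
top {'fx': 464.2375555275281, 'fy': 464.2375555275281, 'cx': 311.8241689194644, 'cy': 237.38184593951243, 'xyz': array([0.38632109, 0.03733157, 1.14788902]), 'orientation': array([ 0.70962154, -0.70310763,  0.03331924, -0.03109284])}
side {'fx': 440.9576991744659, 'fy': 440.9576991744659, 'cx': 321.1027619005655, 'cy': 244.3998631580125, 'xyz': array([-0.08197454,  0.09367983,  0.92307561]), 'orientation': array([-0.6562123 ,  0.70018634, -0.20973608,  0.18744408])}
```

View pics/top0.png

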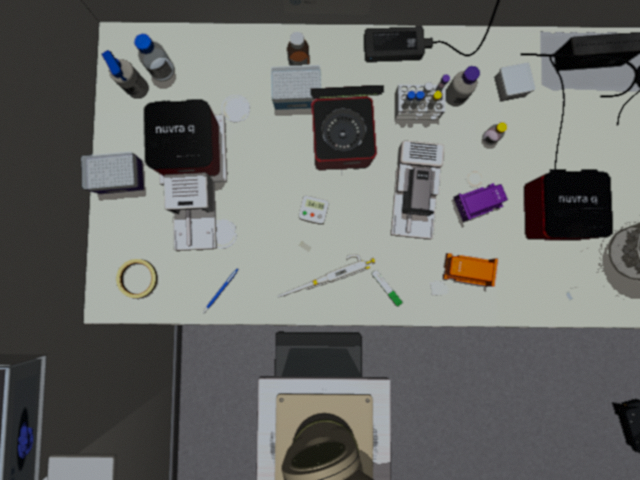

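View pics/side0.png

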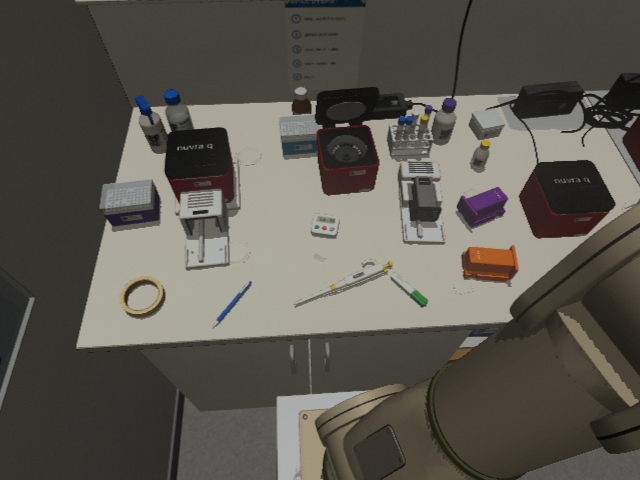

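The side and top views agree. The grey pack sits in the white charger at top (420,190). The white base with its covered bay and rail is at top (190,200), open toward the robot, with the cycler behind it at (180,137). The orange (470,268) and purple (480,203) packs are decoys. The second cycler at (570,205) has no bay. I'll confirm with an enlarged crop and measure.

```bash
cat > h.py <<'E'
import numpy as np,cv2
from scipy.spatial.transform import Rotation as R
def world(c):
    z=c["range_z"]; v,u=np.mgrid[:480,:640]
    p=np.stack([(u-c["cx"])/c["fx"]*z,(v-c["cy"])/c["fy"]*z,z],-1)
    w=p@R.from_quat(c["orientation"]).as_matrix().T+c["xyz"]; w[z==0]=np.nan
    return w
def cast(c,u,v,h):
    d=R.from_quat(c["orientation"]).apply([(u-c["cx"])/c["fx"],(v-c["cy"])/c["fy"],1.])
    return c["xyz"]+d*(h-c["xyz"][2])/d[2]
E
python3 - <<'E'
from h import *
c=dict(np.load("top0.npz")); s=dict(np.load("side0.npz"))
W=world(c)
print("table z",np.nanmedian(W[280:310,300:340,2]), np.nanmedian(W[100:130,240:280,2]))
def rect(n,roi,lo,hi):
    u0,u1,v0,v1=roi; m=np.zeros((480,640),np.uint8)
    zz=W[...,2]; m[v0:v1,u0:u1]=((zz>lo)&(zz<hi))[v0:v1,u0:u1]
    k,l,st,_=cv2.connectedComponentsWithStats(m)
    if k<2: print(n,"none");return
    b=1+np.argmax(st[1:,4]); P=W[l==b]
    rr=cv2.minAreaRect((P[:,:2]*1000).astype(np.float32))
    print(n,st[b],rr,"z",np.median(P[:,2]))
rect("packtop",(385,450,140,245),.066,.084)
rect("chfloor",(385,450,200,245),.008,.022)
rect("block",(385,450,130,180),.05,.0645)
rect("lips",(385,450,130,245),.035,.047)
rect("baytop",(155,225,165,225),.078,.096)
rect("basefloor",(165,225,205,255),.008,.0195)
rect("rail",(165,225,205,255),.02,.03)
a=cv2.resize(c["pixels"][130:250,380:460],None,fx=5,fy=5,interpolation=cv2.INTER_CUBIC)
b=cv2.resize(c["pixels"][160:256,160:224],(400,600),interpolation=cv2.INTER_CUBIC)
cv2.imwrite("pics/crop1.png",np.hstack([a,b])[:,:,::-1])
a=cv2.resize(s["pixels"][155:247,390:451],(400,600),interpolation=cv2.INTER_CUBIC)
b=cv2.resize(s["pixels"][185:275,175:235],(400,600),interpolation=cv2.INTER_CUBIC)
cv2.imwrite("pics/crop2.png",np.hstack([a,b])[:,:,::-1])
E
```

```text
table z 0.00043056012952291667 0.00037235959732007107
packtop [405 167  29  47 904] ((599.4887084960938, -219.57313537597656), (66.7635726928711, 108.44445037841797), 85.48577117919922) z 0.07386636072148234
chfloor [ 391  200   45   39 1064] ((542.3139038085938, -214.89697265625), (104.67188262939453, 96.40806579589844), 84.85736083984375) z 0.013798559711387881
block [400 141  44  26 992] ((690.5765380859375, -228.53720092773438), (104.27996826171875, 59.09048080444336), 86.59081268310547) z 0.05740649436945022
lips [397 153  44  51 602] ((630.742431640625, -221.63320922851562), (103.62837219238281, 122.37279510498047), 83.65349578857422) z 0.0414649571784268
baytop [ 159  165   57   46 1628] ((593.8150024414062, 319.31768798828125), (95.21113586425781, 131.27426147460938), 8.895262718200684) z 0.08743401500108927
basefloor [ 173  205   43   46 1460] ((512.0001220703125, 324.8200988769531), (107.83515930175781, 104.92113494873047), 3.1738576889038086) z 0.014365399595992479
rail [185 210   7  36 159] ((510.9480285644531, 336.3736572265625), (86.8241958618164, 12.617279052734375), 3.9915614128112793) z 0.02409204796358133
```

View pics/crop1.png

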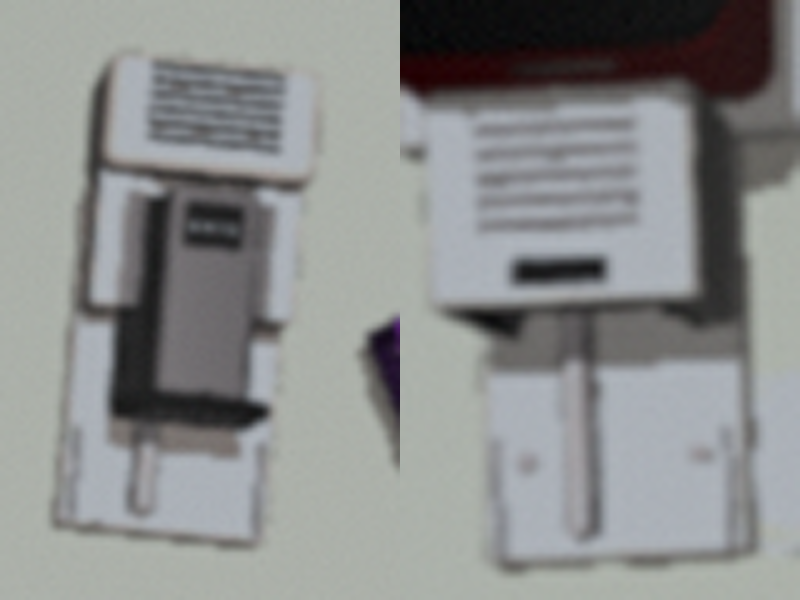

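View pics/crop2.png

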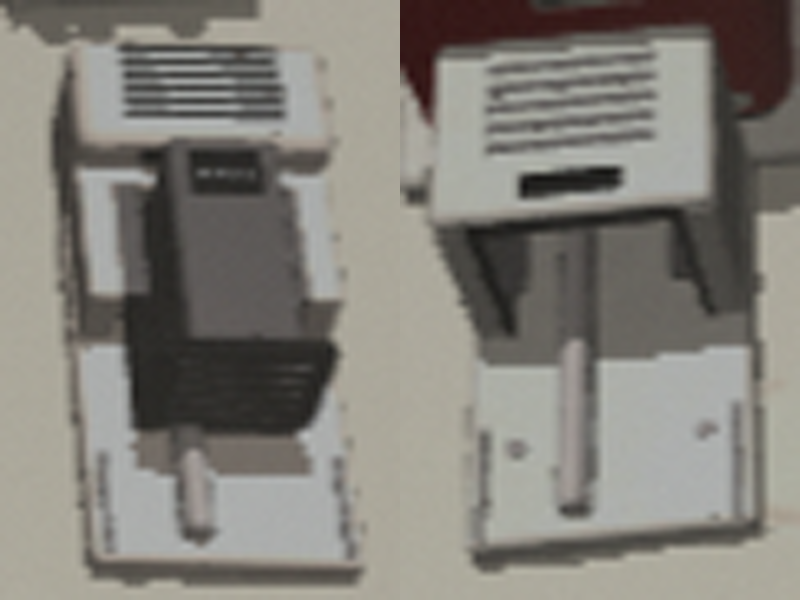

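Both crops confirm it: the grey pack with black foot and end cap is in the charger (left, cap facing the robot), and the empty base has its rail left of centre (right). Next come exact axes from edges.

```bash
cat > m.py <<'E'
from h import *
def edges(c,roi,lo,hi,h,vr=None,skip=3):
    """row-wise left/right edges of the height band, cast onto plane h -> fit lines"""
    W=world(c); zz=W[...,2]; u0,u1,v0,v1=roi
    L=[];Rr=[]
    for v in range(v0,v1):
        k=np.where((zz[v,u0:u1]>lo)&(zz[v,u0:u1]<hi))[0]
        if len(k)<4: continue
        L.append(cast(c,u0+k[0]-.5,v,h)[:2]);Rr.append(cast(c,u0+k[-1]+.5,v,h)[:2])
    out=[]
    for P in (L,Rr):
        P=np.array(P)
        for _ in range(3):
            p=np.polyfit(P[:,0],P[:,1],1); e=P[:,1]-np.polyval(p,P[:,0]); P=P[abs(e)<max(2*e.std(),.0008)]
        out.append((p,len(P),P[:,0].min(),P[:,0].max()))
    return out
def rep(n,o):
    (a,na,x0,x1),(b,nb,_,_)=o; xm=(x0+x1)/2
    print(n,"yaw L %.2f R %.2f n %d %d"%(np.degrees(np.arctan(a[0])),np.degrees(np.arctan(b[0])),na,nb),"x %.4f..%.4f"%(x0,x1),"yc(%.3f)=%.4f w=%.4f"%(xm,(np.polyval(a,xm)+np.polyval(b,xm))/2,np.polyval(a,xm)-np.polyval(b,xm)))
def colends(c,roi,lo,hi,h):
    W=world(c); zz=W[...,2]; u0,u1,v0,v1=roi; T=[];B=[]
    for u in range(u0,u1):
        k=np.where((zz[v0:v1,u]>lo)&(zz[v0:v1,u]<hi))[0]
        if len(k)<3: continue
        T.append(cast(c,u,v0+k[0]-.5,h)[:2]);B.append(cast(c,u,v0+k[-1]+.5,h)[:2])
    f=lambda P:(np.polyfit(np.array(P)[:,1],np.array(P)[:,0],1))
    return f(T),f(B),np.mean(B,0),np.median(np.array(B)[:,0]),np.median(np.array(T)[:,0])
E
python3 - <<'E'
from m import *
t=dict(np.load("top0.npz")); s=dict(np.load("side0.npz"))
rep("pack grey T",edges(t,(400,440,172,205),.066,.08,.074))
rep("ch floor T",edges(t,(385,445,216,236),.007,.021,.014))
rep("ch block T",edges(t,(385,450,145,162),.05,.0645,.058))
rep("rail T",edges(t,(183,194,214,240),.0185,.03,.0235))
rep("base floor T",edges(t,(165,222,220,245),.007,.021,.014))
rep("bay top T",edges(t,(160,213,180,205),.08,.095,.087))
print("cap end T",colends(t,(407,429,190,222),.066,.08,.0745))
print("ch front T",colends(t,(397,428,215,245),.007,.021,.014))
print("base front T",colends(t,(180,212,230,257),.007,.03,.014))
print("bay top front T",colends(t,(168,208,185,216),.08,.095,.087))
W=world(s);
rep("pack grey S",edges(s,(405,445,182,207),.066,.084,.074))
rep("ch floor S",edges(s,(395,450,227,239),.007,.021,.014))
rep("rail S",edges(s,(194,208,236,262),.0185,.03,.0235))
rep("base floor S",edges(s,(178,232,240,264),.007,.021,.014))
rep("bay top S",edges(s,(178,228,195,213),.08,.095,.087))
print("cap end S",colends(s,(412,438,190,215),.066,.084,.0745))
print("ch front S",colends(s,(408,440,225,250),.007,.021,.014))
print("base front S",colends(s,(190,225,245,275),.007,.03,.014))
print("bay top front S",colends(s,(184,220,195,223),.08,.095,.087))
E
```

```text
pack grey T yaw L -5.82 R -5.31 n 30 33 x 0.5650..0.6413 yc(0.603)=-0.2194 w=0.0449
ch floor T yaw L -4.56 R -5.24 n 17 20 x 0.5001..0.5447 yc(0.522)=-0.2122 w=0.1043
ch block T yaw L -5.50 R -5.89 n 15 16 x 0.6716..0.7084 yc(0.690)=-0.2270 w=0.1036
rail T yaw L 1.94 R 1.88 n 25 24 x 0.4823..0.5435 yc(0.513)=0.3360 w=0.0122
base floor T yaw L 2.08 R 2.46 n 25 20 x 0.4705..0.5296 yc(0.500)=0.3235 w=0.1052
bay top T yaw L 2.18 R 1.70 n 25 22 x 0.5574..0.6136 yc(0.586)=0.3287 w=0.0994
cap end T (array([-0.65579294,  0.45366338]), array([0.08615847, 0.56311413]), array([ 0.54486297, -0.21183252]), np.float64(0.5450323191369935), np.float64(0.5995307332884574))
ch front T (array([-0.00315795,  0.54544383]), array([0.09714643, 0.51427685]), array([ 0.49371453, -0.21166317]), np.float64(0.49431476638732025), np.float64(0.5485877832435299))
base front T (array([-0.00944627,  0.50971467]), array([-0.05749538,  0.47660128]), array([0.45829823, 0.31833947]), np.float64(0.4575328282378489), np.float64(0.5066929552151336))
bay top front T (array([0.02019534, 0.59658452]), array([-0.09175526,  0.5
[... 529 characters left out ...]
[-0.09922987,  0.5744198 ]), array([0.07727033, 0.55632206]), array([ 0.53992201, -0.21224252]), np.float64(0.5396410355741958), np.float64(0.6064192571745739))
ch front S (array([-0.03729338,  0.530959  ]), array([0.08548056, 0.50763062]), array([ 0.48965655, -0.21027083]), np.float64(0.4891109612830427), np.float64(0.5420916385148875))
base front S (array([0.06044864, 0.49594983]), array([-0.06401791,  0.4747779 ]), array([0.45456498, 0.31573861]), np.float64(0.4545933497786879), np.float64(0.5152952721178313))
bay top front S (array([0.05823805, 0.59365936]), array([-0.06552365,  0.5631599 ]), array([0.54220869, 0.31975049]), np.float64(0.5421738496631969), np.float64(0.6125975124140954))
```

```bash
cat > plan.py <<'E'
import sys,numpy as np
from bench import read_state
from scipy.spatial.transform import Rotation as R
def plan(x,y,z,th):
    s=read_state(); p=s["ee_pos"]; M=R.from_quat(s["eef_rot"])
    G=R.from_matrix(np.array([[np.cos(th),np.sin(th),0],[np.sin(th),-np.cos(th),0],[0,0,-1.]]))
    rv=(M.inv()*G).as_rotvec(); d=np.array([x,y,z])-p
    print("turn units",np.round(np.degrees(rv)/8,3),"shift after turn",np.round(G.inv().apply(d)/.04,3),"now th",np.degrees(np.arctan2(*M.as_matrix()[[1,0],0])),"p",p,"f",s["ft_force"])
if __name__=="__main__":
    a=list(map(float,sys.argv[1:])); plan(*a[:3],np.radians(a[3]))
E
python3 plan.py 0.590 -0.2205 0.20 -5.5
```

```text
turn units [-9.000e-03  2.000e-03  2.513e+00] shift after turn [  9.844 -10.592   0.895] now th 14.600064754642872 p [ 0.15744483 -0.60449686  0.23579675] f [ 0.15351155 -1.3178771  -0.25216107]
```

Request:
{"api": "carry_out", "payload": {
  "moves": [
    [0,0,0,0,0,0.84],
    [0,0,0,0,0,0.84],
    [0,0,0,0,0,0.83],
    [0.82,-0.88,0,0,0,0],
    [0.82,-0.88,0,0,0,0],
    [0.82,-0.88,0,0,0,0],
    [0.82,-0.88,0,0,0,0],
    [0.82,-0.88,0,0,0,0],
    [0.82,-0.88,0,0,0,0],
    [0.82,-0.88,0,0,0,0],
    [0.82,-0.88,0,0,0,0],
    [0.82,-0.88,0.2,0,0,0],
    [0.82,-0.88,0.2,0,0,0],
    [0.82,-0.88,0.2,0,0,0],
    [0.82,-0.88,0.2,0,0,0],
    [0,0,0,0,0,0],
    [0,0,0,0,0,0]
  ],
  "fingers": 87,
  "force": 40
}}

```text
time: 2.22
ee_pos: [0.5893, -0.2223, 0.204]
eef_rot: [0.999, -0.048, -0.001, 0.0]
ft_force: [0.2, -0.5, 0.2]
width: 0.0869
grip_force: 0.0
```

Run:
```python
from bench import viewer
import cv2,numpy as np
from plan import plan
plan(.59,-.2205,.061,np.radians(-5.5))
c=viewer.camera("wrist"); cv2.imwrite("pics/w1.png",c["pixels"][:,:,::-1]); np.savez("w1.npz",**c)
print({k:c[k] for k in("fx","cx","cy","xyz","orientation")})
```

```text
turn units [0.002 0.008 0.002] shift after turn [ 0.013 -0.047  3.576] now th -5.487182678147452 p [ 0.58930761 -0.22231638  0.20404838] f [ 0.20669126 -0.49576357  0.22726383]
{'fx': 371.64829954431775, 'cx': 319.23201333427795, 'cy': 244.18883226854948, 'xyz': array([ 0.6609626 , -0.22973063,  0.3528411 ]), 'orientation': array([-0.66685475,  0.73328954,  0.09805578, -0.08930993])}
```

View pics/w1.png

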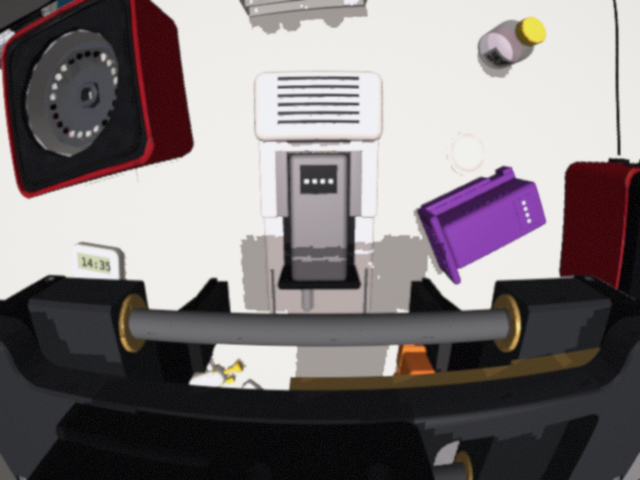

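The wrist view shows the pack centred (u≈320, grey u 289-350, cap edge at v≈285), upright between the open fingers. I'll measure it through the fisheye model.

```bash
cat > wr.py <<'E'
import numpy as np,cv2
from scipy.spatial.transform import Rotation as R
def rays(c,u,v):
    f=c["fx"]; p=np.stack(np.broadcast_arrays((np.asarray(u,float)-c["cx"])/f,(np.asarray(v,float)-c["cy"])/f),-1); r=np.linalg.norm(p,axis=-1,keepdims=True)
    s=np.where(r>1e-9,np.tan(r)/np.maximum(r,1e-9),1)
    return np.concatenate([p*s,np.ones_like(r)],-1)   # z=1
def world(c):
    v,u=np.mgrid[:480,:640]; d=rays(c,u,v)*c["range_z"][...,None]
    w=d@R.from_quat(c["orientation"]).as_matrix().T+c["xyz"]; w[c["range_z"]==0]=np.nan; return w
def cast(c,u,v,h):
    d=R.from_quat(c["orientation"]).apply(rays(c,u,v)); return c["xyz"]+d*(h-c["xyz"][2])/d[2]
E
sed 's/from h import \*/from wr import */' m.py > mw.py
python3 - <<'E'
from mw import *
c=dict(np.load("w1.npz"))
W=world(c); print("z pack top",W[230,320],"table",W[130,420],"ch floor",W[300,280])
rep("grey",edges(c,(275,365,205,272),.066,.08,.074))
rep("grey upper",edges(c,(275,365,160,225),.066,.08,.074))
rep("block",edges(c,(245,395,82,130),.05,.0645,.058))
rep("lips outer",edges(c,(245,395,150,210),.035,.08,.042))
print("cap end",colends(c,(290,352,250,300),.066,.08,.0745))
E
```

```text
z pack top [ 0.59665718 -0.22426558  0.07455392] table [ 0.66895681 -0.32732189  0.00080183] ch floor [ 0.51552317 -0.17673392  0.01445818]
grey yaw L -4.82 R -5.90 n 67 67 x 0.5654..0.6182 yc(0.592)=-0.2227 w=0.0436
grey upper yaw L -5.11 R -4.96 n 65 65 x 0.6034..0.6523 yc(0.628)=-0.2258 w=0.0435
block yaw L -4.93 R -5.33 n 48 48 x 0.6796..0.7177 yc(0.699)=-0.2324 w=0.1018
lips outer yaw L -5.54 R -5.18 n 54 57 x 0.6124..0.6625 yc(0.637)=-0.2268 w=0.0998
cap end (array([0.28232476, 0.64145113]), array([0.07444706, 0.56420934]), array([ 0.54782688, -0.22005515]), np.float64(0.5476183554131352), np.float64(0.5810094768072074))
```

Request:
{"api": "carry_out", "payload": {
  "moves": [
    [0,0,0.7,0,0,0],
    [0,0,0.7,0,0,0],
    [0,0,0.7,0,0,0],
    [0,0,0.7,0,0,0],
    [0,0,0.5,0,0,0],
    [0,0,0.27,0,0,0],
    [0,0,0,0,0,0]
  ]
}}

```text
time: 3.15
ee_pos: [0.5894, -0.2222, 0.0615]
eef_rot: [0.999, -0.048, -0.0, -0.0]
ft_force: [0.4, -0.7, 0.4]
width: 0.0868
grip_force: 0.0
```

Request:
{"api": "carry_out", "payload": {
  "moves": [
    [0,0,0,0,0,0],
    [0,0,0,0,0,0],
    [0,0,0,0,0,0],
    [0,0,0,0,0,0],
    [0,0,0,0,0,0],
    [0,0,0,0,0,0]
  ],
  "fingers": 30,
  "force": 45
}}

```text
time: 3.9
ee_pos: [0.5897, -0.222, 0.0618]
eef_rot: [0.999, -0.048, 0.0, 0.0]
ft_force: [0.5, 0.3, 0.4]
width: 0.0436
grip_force: 45.0
```

Request:
{"api": "carry_out", "payload": {
  "moves": [
    [-0.15,0,0,0,0,0],
    [-0.15,0,0,0,0,0],
    [-0.2,0,0,0,0,0],
    [-0.2,0,0,0,0,0],
    [-0.3,0,0,0,0,0],
    [-0.3,0,0,0,0,0],
    [-0.4,0,0,0,0,0],
    [-0.4,0,0,0,0,0],
    [-0.4,0,0,0,0,0],
    [-0.3,0,0,0,0,0],
    [-0.2,0,0,0,0,0],
    [0,0,0,0,0,0],
    [0,0,0,0,0,0]
  ]
}}

```text
time: 5.52
ee_pos: [0.4701, -0.2106, 0.0617]
eef_rot: [0.999, -0.048, -0.0, 0.0]
ft_force: [-2.8, 0.1, 2.5]
width: 0.0435
grip_force: 45.0
```

Request:
{"api": "carry_out", "payload": {
  "moves": [
    [0,0,-0.4,0,0,0],
    [0,0,-0.6,0,0,0],
    [0,0,-0.6,0,0,0],
    [0,0,-0.6,0,0,0],
    [0,0,0,0,0,0]
  ]
}}

```text
time: 6.15
ee_pos: [0.4717, -0.2108, 0.1519]
eef_rot: [0.999, -0.048, 0.002, 0.001]
ft_force: [0.3, -0.1, -2.8]
width: 0.0434
grip_force: 45.0
```

```bash
python3 plan.py .45 .318 .149 3
```

```text
turn units [ 0.012 -0.027 -1.058] shift after turn [  0.151 -13.23    0.074] now th -5.464706865179189 p [ 0.47166284 -0.21080452  0.15194239] f [ 0.26833443 -0.11214526 -2.79367944]
```

Request:
{"api": "carry_out", "payload": {
  "moves": [
    [0,-0.3,0,0,0,-0.53],
    [0,-0.6,0,0,0,-0.53],
    [0,-0.8,0,0,0,0],
    [0,-0.8,0,0,0,0],
    [0,-0.8,0,0,0,0],
    [0,-0.8,0,0,0,0],
    [0,-0.8,0,0,0,0],
    [0,-0.8,0,0,0,0],
    [0,-0.8,0,0,0,0],
    [0,-0.8,0,0,0,0],
    [0,-0.8,0,0,0,0],
    [0,-0.8,0,0,0,0],
    [0,-0.8,0,0,0,0],
    [0,-0.8,0,0,0,0],
    [0,-0.8,0,0,0,0],
    [0,-0.8,0,0,0,0],
    [0,-0.6,0,0,0,0],
    [0,-0.4,0,0,0,0],
    [0,-0.15,0,0,0,0],
    [0,0,0,0,0,0]
  ]
}}

```text
time: 8.65
ee_pos: [0.4459, 0.3186, 0.1495]
eef_rot: [1.0, 0.026, -0.0, 0.0]
ft_force: [0.4, 0.2, -3.6]
width: 0.0436
grip_force: 45.0
```

Run:
```python
from bench import viewer
import cv2,numpy as np
from plan import plan
plan(.47,.3205,.15,np.radians(3))
c=viewer.camera("wrist"); cv2.imwrite("pics/w2.png",c["pixels"][:,:,::-1]); np.savez("w2.npz",**c)
c=viewer.camera("top"); np.savez("t2.npz",**c)
```

```text
turn units [0.003 0.002 0.002] shift after turn [ 0.604 -0.017 -0.012] now th 3.0195699834440166 p [0.44589704 0.31856071 0.14950555] f [ 0.41508997  0.21998998 -3.64722074]
```

View pics/w2.png

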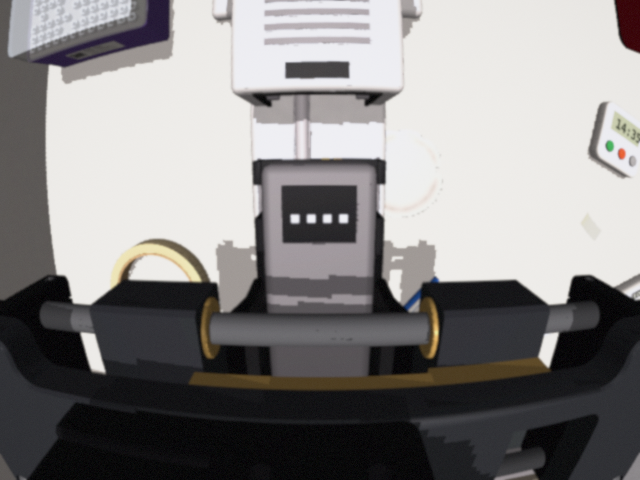

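The pack is held level. The rail shows at u≈295-310 between the pack's leading end (v≈160) and the bay front (v≈92). Now I'll measure the rail, bay and pack in the wrist frame.

Run:
```python
from mw import *
c=dict(np.load("w2.npz")); W=world(c)
print("pack top",W[260,320],"floor",W[140,350],"rail",W[130,302])
g=edges(c,(250,395,172,270),.15,.175,.162)
rep("pack grey",g)
rep("rail depth",edges(c,(285,320,108,150),.0175,.03,.02))
# rail colour-insensitive centre via height peak
for v in (110,120,130,140,150): print(v,np.round(W[v,285:322,2]*1000).astype(int))
rep("floor",edges(c,(240,395,112,150),.007,.03,.014))
rep("bay top",edges(c,(225,410,20,75),.08,.095,.087))
print("bay front",colends(c,(250,390,30,110),.08,.095,.087)[1:4])
W2=W.copy()
print("pack lead end",colends(c,(275,365,150,200),.15,.175,.162)[0],colends(c,(275,365,150,200),.15,.175,.162)[4])
print("foot lead z",W[163:172,320], "foot edges")
rep("foot",edges(c,(245,395,163,230),.112,.175,.122))
```

```text
pack top [0.4748808  0.31914577 0.1635203 ] floor [0.52336467 0.29866228 0.01372684] rail [0.52849064 0.33477752 0.02537331]
pack grey yaw L 2.79 R 3.23 n 98 98 x 0.4695..0.5071 yc(0.488)=0.3203 w=0.0430
rail depth yaw L 3.57 R 2.99 n 42 42 x 0.5142..0.5450 yc(0.530)=0.3354 w=0.0118
110 [14 16 14 14 13 15 15 16 14 20 24 26 24 23 26 26 25 25 26 25 25 26 24 20
 20 15 15 15 15 15 14 13 15 13 16 15 15]
120 [15 14 15 14 15 15 14 14 14 21 23 24 25 25 26 25 26 25 25 24 24 24 23 22
 21 15 16 15 15 15 15 14 15 15 16 16 14]
130 [15 14 15 14 15 14 15 14 15 21 23 24 25 25 26 25 26 25 26 25 25 24 24 22
 21 16 13 15 16 16 14 16 14 14 15 15 14]
140 [14 15 15 15 14 15 14 14 15 19 21 23 24 27 25 26 26 25 26 26 26 24 24 23
 20 14 16 15 16 13 15 14 15 15 15 15 16]
150 [15 14 15 14 14 14 15 15 15 14 22 24 24 25 25 25 25 26 25 25 25 25 24 23
 21 17 14 16 15 14 13 15 15 15 15 16 15]
floor yaw L 3.13 R 3.06 n 38 38 x 0.5131..0.5417 yc(0.527)=0.3233 w=0.1029
bay top yaw L 3.64 R 3.62 n 55 55 x 0.5580..0.5916 yc(0.575)=0.3262 w=0.0987
bay front (array([-0.0692892 ,  0.56971769]), array([0.5473264 , 0.32315701]), np.float64(0.5470847069907799))
pack lead end [-0.06776718  0.53368918] 0.5121084212718703
foot lead z [[0.51114321 0.32109741 0.15865618]
 [0.51078189 0.32107861 0.15895594]
 [0.51044632 0.32106226 0.15972081]
 [0.51016357 0.3210508  0.16137567]
 [0.5098033  0.32103171 0.16152975]
 [0.50939697 0.32100836 0.16090702]
 [0.50904056 0.32098964 0.16113304]
 [0.50870564 0.3209728  0.1616699 ]
 [0.5083118  0.3209507  0.16130377]] foot edges
foot yaw L 6.13 R 1.58 n 67 67 x 0.4758..0.5081 yc(0.492)=0.3206 w=0.0601
```

Request:
{"api": "carry_out", "payload": {
  "moves": [
    [0,-0.02,0,0,0,-0.04],
    [0.2,0,0,0,0,0],
    [0.25,0,0,0,0,0],
    [0.12,0,0,0,0,0],
    [0,0,0.4,0,0,0],
    [0,0,0.5,0,0,0],
    [0,0,0.5,0,0,0],
    [0,0,0.3,0,0,0],
    [0,0,0,0,0,0],
    [0,0,0,0,0,0]
  ]
}}

```text
time: 10.0
ee_pos: [0.4691, 0.3212, 0.0823]
eef_rot: [1.0, 0.029, 0.0, -0.0]
ft_force: [0.1, 0.3, -2.6]
width: 0.0434
grip_force: 45.0
```

Run:
```python
from bench import viewer
from plan import plan
from mw import *
plan(.47,.321,.061,np.radians(3.3))
c=viewer.camera("wrist"); cv2.imwrite("pics/w3.png",c["pixels"][:,:,::-1]); np.savez("w3.npz",**c)
W=world(c); print("packtop",W[220,320],W[260,290],W[260,345])
rep("pack grey",edges(c,(250,395,190,270),.085,.105,.0945))
P=W[180:275,285:350].reshape(-1,3); P=P[(P[:,2]>.085)&(P[:,2]<.105)]
print("top plane slopes",np.linalg.lstsq(np.c_[P[:,:2],np.ones(len(P))],P[:,2],rcond=None)[0])
m=edges(c,(270,330,120,172),.0175,.03,.02); rep("rail",m)
rep("floor",edges(c,(235,400,135,172),.007,.03,.014))
rep("bay top",edges(c,(215,420,30,90),.08,.095,.087))
print("bay front",colends(c,(250,390,30,130),.08,.095,.087)[1:4])
print("pack lead",colends(c,(280,355,150,230),.085,.105,.0945)[4])
```

```text
turn units [-0.003 -0.005  0.003] shift after turn [0.023 0.007 0.531] now th 3.327138960383114 p [0.46905432 0.32124121 0.08225681] f [ 0.0719764   0.28595196 -2.62039281]
packtop [0.51344414 0.3228718  0.09610693] [0.4970569  0.33342256 0.09548043] [0.49793146 0.31225743 0.09427622]
pack grey yaw L 3.46 R 3.76 n 80 80 x 0.4924..0.5233 yc(0.508)=0.3230 w=0.0432
top plane slopes [0.01268685 0.00320959 0.08793026]
rail yaw L 3.19 R 5.40 n 31 31 x 0.5329..0.5500 yc(0.541)=0.3362 w=0.0121
floor yaw L 2.07 R 4.62 n 37 37 x 0.5238..0.5452 yc(0.535)=0.3258 w=0.0973
bay top yaw L 4.50 R 2.31 n 60 60 x 0.5621..0.5870 yc(0.575)=0.3277 w=0.0805
bay front (array([-0.06085458,  0.5675516 ]), array([0.54776858, 0.32508666]), np.float64(0.5478621448919896))
pack lead 0.5348881982647582
```

View pics/w3.png

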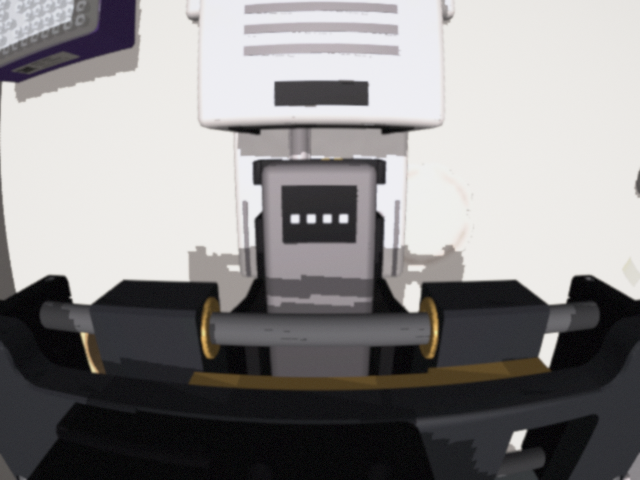

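Request:
{"api": "carry_out", "payload": {
  "moves": [
    [0,0.015,0,0,0,0],
    [0,0,0.1,0,0,0],
    [0,0,0.1,0,0,0],
    [0,0,0.1,0,0,0],
    [0,0,0.08,0,0,0],
    [0,0,0,0,0,0]
  ]
}}

```text
time: 10.8
ee_pos: [0.4687, 0.3202, 0.0661]
eef_rot: [1.0, 0.029, -0.0, 0.0]
ft_force: [0.3, -0.3, -2.3]
width: 0.0435
grip_force: 45.0
```

Request:
{"api": "carry_out", "payload": {
  "moves": [
    [0,0,0.06,0,0,0],
    [0,0,0.055,0,0,0],
    [0,0,0.02,0,0,0],
    [0,0,0,0,0,0]
  ]
}}

```text
time: 11.3
ee_pos: [0.4689, 0.3203, 0.0618]
eef_rot: [1.0, 0.029, 0.0, 0.0]
ft_force: [-3.2, -2.4, 5.2]
width: 0.0438
grip_force: 45.0
```

Seated on the floor: z is back at the charger grasp height, with upward contact force. Releasing now.

Request:
{"api": "carry_out", "payload": {
  "moves": [
    [0,0,0,0,0,0],
    [0,0,0,0,0,0],
    [0,0,0,0,0,0],
    [0,0,0,0,0,0],
    [0,0,0,0,0,0],
    [0,0,0,0,0,0],
    [0,0,-0.5,0,0,0],
    [0,0,-0.8,0,0,0],
    [0,0,-0.9,0,0,0],
    [0,0,0,0,0,0],
    [0,0,0,0,0,0]
  ],
  "fingers": 75
}}

```text
time: 12.68
ee_pos: [0.4688, 0.3202, 0.1496]
eef_rot: [1.0, 0.029, 0.0, 0.0]
ft_force: [-0.2, -0.3, -0.1]
width: 0.0748
grip_force: 0.0
```

Run:
```python
from bench import viewer
from plan import plan
from mw import *
plan(.40,.316,.149,np.radians(3.3))
c=viewer.camera("wrist"); cv2.imwrite("pics/w4.png",c["pixels"][:,:,::-1]); np.savez("w4.npz",**c)
W=world(c)
rep("pack grey",edges(c,(250,395,180,270),.066,.085,.074))
P=W[180:270,295:345].reshape(-1,3); P=P[(P[:,2]>.066)&(P[:,2]<.085)]
print("top plane",np.linalg.lstsq(np.c_[P[:,:2]-[.48,.32],np.ones(len(P))],P[:,2],rcond=None)[0])
print("lead",colends(c,(290,350,90,230),.066,.08,.074)[4])
```

```text
turn units [ 0.001 -0.005  0.002] shift after turn [-1.724  0.006  0.015] now th 3.318076988088531 p [0.46883706 0.3201994  0.14958607] f [-0.20725826 -0.28478161 -0.10119843]
pack grey yaw L 3.60 R 3.66 n 90 90 x 0.4621..0.5187 yc(0.490)=0.3211 w=0.0437
top plane [0.00854834 0.00149628 0.07473613]
lead 0.5347912894358469
```

View pics/w4.png

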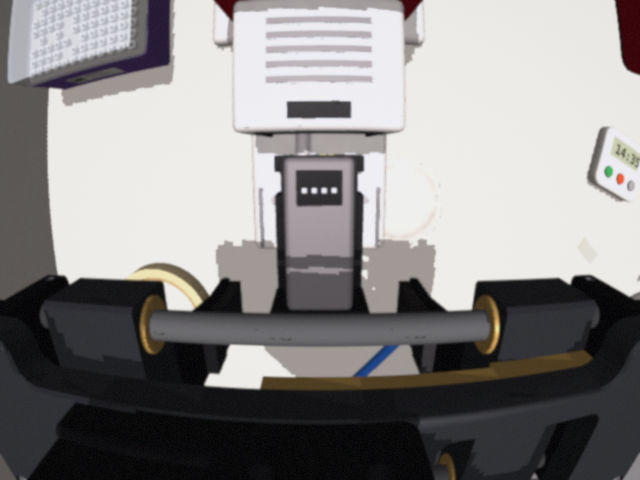

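The pack sits level (top z≈74.5 mm), on the axis within 0.2 mm and at x≈-82 mm. Next I'll go behind the cap with fingers nearly closed.

Request:
{"api": "carry_out", "payload": {
  "moves": [
    [-0.6,0,0,0,0,0],
    [-0.7,0,0,0,0,0],
    [-0.6,0,0,0,0,0],
    [0,0,0,0,0,0],
    [0,0,0.6,0,0,0],
    [0,0,0.8,0,0,0],
    [0,0,0.7,0,0,0],
    [0,0,0.38,0,0,0],
    [0,0,0,0,0,0],
    [0,0,0,0,0,0]
  ],
  "fingers": 25
}}

```text
time: 13.98
ee_pos: [0.3935, 0.3164, 0.0508]
eef_rot: [1.0, 0.029, 0.0, -0.0]
ft_force: [-0.1, 0.6, 0.5]
width: 0.0248
grip_force: 0.0
```

Request:
{"api": "carry_out", "payload": {
  "moves": [
    [0.2,0,0,0,0,0],
    [0.2,0,0,0,0,0],
    [0.15,0,0,0,0,0],
    [0.15,0,0,0,0,0],
    [0.15,0,0,0,0,0],
    [0.15,0,0,0,0,0],
    [0.15,0,0,0,0,0],
    [0.15,0,0,0,0,0],
    [0.15,0,0,0,0,0],
    [0.15,0,0,0,0,0],
    [0.15,0,0,0,0,0],
    [0.15,0,0,0,0,0],
    [0.15,0,0,0,0,0],
    [0,0,0,0,0,0]
  ]
}}

```text
time: 15.72
ee_pos: [0.4753, 0.3207, 0.0499]
eef_rot: [1.0, 0.029, 0.0, -0.0]
ft_force: [-1.3, -0.3, -0.5]
width: 0.0249
grip_force: 0.4
```

Request:
{"api": "carry_out", "payload": {
  "moves": [
    [0.1,0,0,0,0,0],
    [0.1,0,0,0,0,0],
    [0.1,0,0,0,0,0],
    [0.1,0,0,0,0,0],
    [0,0,0,0,0,0]
  ]
}}

```text
time: 16.35
ee_pos: [0.4918, 0.3213, 0.05]
eef_rot: [1.0, 0.029, 0.001, -0.0]
ft_force: [1.0, -0.2, -0.6]
width: 0.0248
grip_force: 0.0
```

Request:
{"api": "carry_out", "payload": {
  "moves": [
    [0.06,0,0,0,0,0],
    [0.06,0,0,0,0,0],
    [0,0,0,0,0,0]
  ]
}}

```text
time: 16.73
ee_pos: [0.4962, 0.3217, 0.0499]
eef_rot: [1.0, 0.029, 0.0, -0.0]
ft_force: [-0.5, 0.7, 0.3]
width: 0.0251
grip_force: 0.0
```

Request:
{"api": "carry_out", "payload": {
  "moves": [
    [0.06,0,0,0,0,0],
    [0.06,0,0,0,0,0],
    [0,0,0,0,0,0]
  ]
}}

```text
time: 17.1
ee_pos: [0.5006, 0.3221, 0.0499]
eef_rot: [1.0, 0.029, 0.0, -0.0]
ft_force: [-0.3, 0.1, -0.3]
width: 0.0252
grip_force: 0.0
```

Run:
```python
from bench import viewer
from plan import plan
from mw import *
plan(.50,.321,.05,np.radians(3.3))
c=viewer.camera("wrist"); cv2.imwrite("pics/w5.png",c["pixels"][:,:,::-1])
```

```text
turn units [-0.    -0.002  0.002] shift after turn [-0.017  0.027 -0.003] now th 3.3137991353260037 p [0.50060956 0.32211546 0.04989426] f [-0.25784625  0.06959726 -0.31042377]
```

View pics/w5.png

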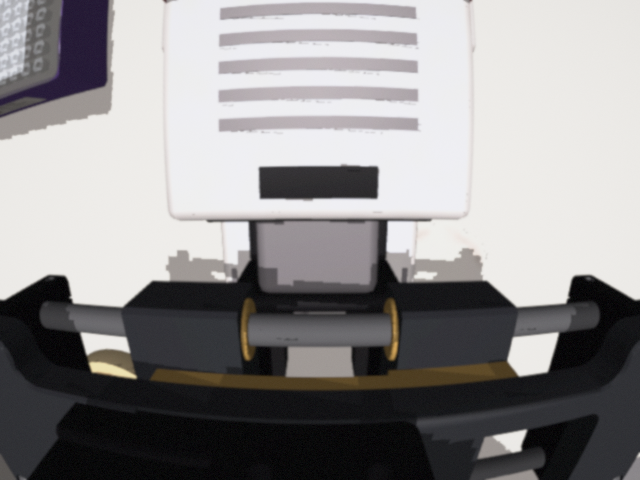

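The pack is inside the bay; grey shows at v 220-292 and the cap's top edge at v≈300. I'll measure how far the cap is from the bay front and whether the fingers still touch.

Run:
```python
from bench import viewer
from mw import *
for n in ("wrist","top","side"):
    c=viewer.camera(n)
    if n=="wrist":
        W=world(c); print(np.round(W[210:312:4,330]*1000,1).tolist())
    else:
        import h
        W=h.world(c); m=(W[...,0]>.46)&(W[...,0]<.6)&(abs(W[...,1]-.322)<.02)&(W[...,2]>.062)&(W[...,2]<.08)
        if m.any(): print(n,m.sum(),W[m][:,0].min(),W[m][:,0].max())
```

```text
[[553.0, 321.2, 87.2], [551.7, 321.1, 86.6], [550.0, 320.9, 84.5], [546.5, 320.4, 73.9], [545.6, 320.4, 76.0], [544.0, 320.2, 74.9], [542.4, 320.1, 74.3], [541.0, 320.0, 74.4], [539.6, 319.9, 74.5], [538.6, 319.9, 75.9], [536.8, 319.8, 74.8], [535.2, 319.6, 74.1], [533.7, 319.5, 74.2], [532.3, 319.5, 74.3], [531.2, 319.4, 75.3], [529.4, 319.3, 74.4], [527.9, 319.2, 74.4], [526.3, 319.1, 74.4], [525.2, 319.0, 75.3], [523.7, 318.9, 75.4], [521.0, 318.6, 72.6], [519.5, 318.5, 72.9], [518.5, 318.5, 74.2], [517.4, 318.5, 75.4], [516.3, 318.4, 76.4], [513.8, 318.2, 74.6]]
top 14 0.5434028259857975 0.5502605350307795
side 54 0.48667407531339224 0.5180154470083449
```

Request:
{"api": "carry_out", "payload": {
  "moves": [
    [0.04,0,0,0,0,0],
    [0.04,0,0,0,0,0],
    [0,0,0,0,0,0]
  ]
}}

```text
time: 17.68
ee_pos: [0.5016, 0.3223, 0.0496]
eef_rot: [1.0, 0.029, -0.002, 0.001]
ft_force: [-9.4, -3.2, 5.9]
width: 0.0251
grip_force: 4.8
```

Request:
{"api": "carry_out", "payload": {
  "moves": [
    [0.04,0,0,0,0,0],
    [0.04,0,0,0,0,0],
    [0,0,0,0,0,0]
  ]
}}

```text
time: 18.05
ee_pos: [0.5016, 0.3224, 0.0493]
eef_rot: [1.0, 0.03, -0.004, 0.002]
ft_force: [-23.6, -7.3, 16.1]
width: 0.025
grip_force: 11.9
```

The pack doesn't move at 24 N, which is above the catch force, so it's at the hard stop. Backing off.

Request:
{"api": "carry_out", "payload": {
  "moves": [
    [-0.2,0,0,0,0,0],
    [-0.4,0,0,0,0,0],
    [-0.6,0,0,0,0,0],
    [-0.6,0,0,0,0,0],
    [0,0,-0.6,0,0,0],
    [0,0,-0.8,0,0,0],
    [0,0,-0.8,0,0,0],
    [0,0,-0.5,0,0,0],
    [0,0,0,0,0,0],
    [0,0,0,0,0,0]
  ]
}}

```text
time: 19.3
ee_pos: [0.4345, 0.3178, 0.1568]
eef_rot: [1.0, 0.029, -0.001, 0.0]
ft_force: [0.2, 0.3, -0.2]
width: 0.0249
grip_force: 0.0
```

Run:
```python
from bench import viewer
from plan import plan
from mw import *
plan(.50,.321,.05,np.radians(3.3))
c=viewer.camera("wrist"); np.savez("w6.npz",**c); W=world(c)
m=(W[...,0]>.45)&(W[...,0]<.56)&(abs(W[...,1]-.322)<.03)&(W[...,2]>.067)&(W[...,2]<.08)
v,u=np.where(m); print(u.min(),u.max(),v.min(),v.max())
P=W[m]; print("cap x range",np.percentile(P[:,0],[.5,99.5]),"plane",np.linalg.lstsq(np.c_[P[:,:2]-[.52,.32],np.ones(len(P))],P[:,2],rcond=None)[0])
print("bay front",colends(c,(250,390,30,240),.08,.095,.087)[3])
cv2.imwrite("pics/w6.png",c["pixels"][:,:,::-1])
```

```text
turn units [0.006 0.008 0.001] shift after turn [1.64  0.015 2.67 ] now th 3.3075474636796103 p [0.43445858 0.31782781 0.15679267] f [ 0.19658179  0.26582761 -0.17141336]
270 370 75 136
cap x range [0.51146077 0.54948653] plane [ 0.01369845 -0.00108933  0.07444018]
bay front 0.546975126663577
```

View pics/w6.png

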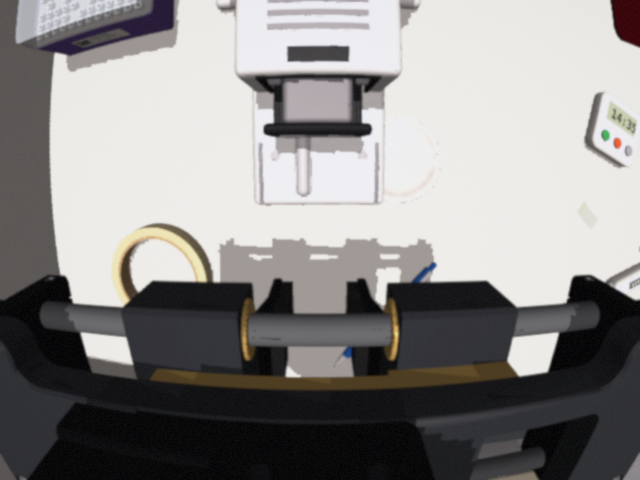

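The pack is level in the bay. Its cap end is ≈36-38 mm in front of the bay face, against 38 mm expected at home, and the fingers are clear. Handing in.

```bash
python3 -c "
from bench import r
print(r.close_job())"
```

```text
the job is handed in; nothing more can be done
None
```

The battery pack is fully home in the cycler's base: it held firm at a 24 N push, sits level and is let go, with nothing disturbed that I could see; the job is handed in, but no verdict came back.

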